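# Air check of a returned canister through its neck

## Robot

A 6-joint arm with a two-finger parallel gripper is mounted at the origin on a cart in front of the work surface, level with it; the furniture and walls round the work are solid. World frame = base frame: x ahead of the robot, y to its left, z up, the work surface at z = 0. Lengths are in m, angles in rad, forces in N, time in s.
With the tool pointing down it reaches from about 0.375 to 0.925 m from the base axis. Payload 5.7 kg.
Tool frame: the origin (TCP) lies midway between the tips of the shut fingers; the grasp point (between the pads) lies 19 mm behind it; z points along the fingers, y is the direction in which the jaws open and shut (so a half turn about z gives the same grasp; the last joint's range is limited). The gripper opens to 88 mm and grips with 3 to 60 N. Pads are 20 mm wide; open, the fingers measure 115 mm over their backs; the gripper's body (75 mm by 178 mm) begins 61 mm behind the grasp point.
Start: joints at [-1.26, 0.359, 1.51, -0, 1.272, -0.115], TCP at [0.248, -0.546, 0.223] pointing down, gripper open.
Joint ranges: [-2.97, 2.97], [-1.01, 2.36], [0.21, 2.38], [-0.96, 4.11], [0.2, 2.71], [-2.98, 2.98]. Speed limits (rad/s): [2.39, 2.39, 3.14, 3.14, 3.14, 3.14].

## Interface

Orientations are given as a unit quaternion [x, y, z, w].
In Python, from rig import ctrl, viewer gives the robot as it stands.
- The arm moves only by the shell command python3 -m creep 'ROWS' [FORCE]. ROWS is JSON, a list that holds one entry, the list of rows, each a list of 7 numbers: the turn, a rotation vector about the tool's x, y, z in rad, then the shift along the tool's x, y, z in m, then the finger opening in m, from 0 to 0.0878. A call has 1 to 12 rows; each row shifts and turns the commanded pose from where the row before left it, along the tool's axes as they then stand; what a row does not reach is not made up. A row lasts 1/12 s, in which the tool goes at most 41.7 mm and 7.16 degrees, less where a joint would pass 70% of its speed; a pose out of reach is approached as far as the arm can. A call is refused whole if a number of a shift passes 0.0417 or a number of a turn 0.125, either way. A call with a gripper value outside its range is refused whole. The fingers move at their own pace and stop on an object; FORCE is the grip in N (left out, the last holds). Time passes only in rows, so rows that do not move let the fingers close. It gives the time, the measured TCP pose, the force and the opening at its end, in the units of the state.
- ctrl.read_state(): the state, without advancing time (a new reading comes with each control period).
- viewer.camera(name): name is "scene" or "side" or "wrist"; returns a dict with "image" (400x640x3 uint8, red, green, blue), "range_z" (400x640 float32, m along the optical axis (not along the pixel's ray), 0 where there is no reading), "fovy" (degrees; the focal length in pixels is half the picture's height over the tangent of half this angle, whatever the lens; pixels are square), "cx", "cy" (the principal point, pixels), "eye" and "attitude" of the camera in the world. Camera axes: x right, y down, z forward; pixel columns grow to the right and rows downward; lengths in m; the calibration is good to about 2 mm. A picture is of the moment at which its call begins.
- ctrl.sign_off(): hands the job in, once; it reports no verdict.
The state is a dict: "time": time; "q": joint angles; "joint_vel": joint speeds; "effort": joint torques, N m; "eef_pos": TCP position; "eef_rot": TCP orientation; "force": force on the tool from outside, world axes, zero at the start; "torque": the same for the moment, N m; "opening": opening from 0.0 (shut) to 1.0 (fully open).
Only numpy, scipy, OpenCV 4.12 (cv2) and the standard library are available. Lean on these libraries where they do the work, as an engineer would, in place of code of your own. Each camera call takes 0.05 s, during which the arm holds its last target.

## Task

This empty steel canister has come back to the store and its air must be checked with the long probe: swing the canister's cover about a quarter turn or more, well clear of the neck, then lift the long probe out of its rack and lower its rod straight down the middle of the neck until the rubber ring on the rod is level with the neck's rim. The probe must not touch the canister or its cover at any time. Finish still holding the probe there in the gripper, upright, still and hanging free in the middle of the neck, with the cover left open; do not push about the short probe or the other things on the bench.

Things in the scene. Friction and masses are not known exactly. Their poses are not given: they have to be found in the camera images.
- canister: Grey-painted steel canister, fixed: body 150 mm across (171 mm over the thin wire bail folded down round its front), shoulder sloping from 93 mm high at the edge to 101 mm at the central neck; neck 34 mm outside, 26 mm bore, rim 120 mm above the bench; hollow inside. A cover on a swing arm lies on the rim. Origin: centre of the underside; z up; x points from the neck to the cover's hinge post.
- port (a point): Centre of the mouth of the canister's neck, at rim height (120 mm above the bench); axes as the canister's. The bore runs straight down from here, 26 mm wide for 21 mm, then opens into the canister.
- swing_cover (a joint): Angle (rad) of the cover's swing arm about its vertical hinge post: 0 = cover centred on the neck; grows as the arm swings anticlockwise seen from above, to a stop at 2.0. Starts at 0 to 0.3, still over the bore. Light friction (about 0.06 N m, under 1 N at the knob); stays where it is left.
- cover_hinge (a point): Point on the vertical hinge axis of the cover arm, 50 mm from the neck's centre, at the height of the arm's underside (121.5 mm above the bench).
- cover_knob (a point): Grip point on the upright black knob at the arm's free end, 88 mm from the hinge axis, 148.5 mm above the bench. The knob is a round pin 12 to 15 mm thick, top 159 mm above the bench; it stands on the flat 13 mm wide arm (arm top 128.5 mm above the bench); a boss 18 mm across under it reaches up to 130 mm. The cover disc is 41 mm across, 50 mm from the hinge axis.
- probe_rack: Bare sheet-metal rack, fixed: flat top 64 x 184 mm, 120 mm above the bench, on two end plates; feet 246 mm overall along y. Two 18 mm holes through the top, 100 mm apart, at y = +50 and -50 mm of the rack; a probe hangs in each by its collar. Origin: centre of the underside, z up, y along the row of holes.
- probe_long: The long probe, about 110 g, upright in one of the rack's holes: grey round handle 26 mm thick and 56 mm tall with black grooves and a 31 mm wide collar at its foot; below it a steel rod 8 mm thick, 105 mm long, with a black rubber ring. Origin: on its axis at the collar's underside (120 mm above the bench in the rack); z up along its axis, towards the handle.
- probe_long_grip (a point): Middle of the long probe's handle, on the axis, 33 mm above the body's origin; best place to grip (26 mm thick, round).
- probe_long_ring (a point): Middle of the rubber ring on the long probe's rod (ring 11 mm across, 4 mm high), on the axis, 30 mm below the handle's collar and 75 mm above the tip.
- probe_long_tip (a point): Lower tip of the long probe's rod, on the axis, 105 mm below the underside of the collar.
- probe_short: The short probe, in the rack's other hole: the same handle, but its rod is only 60 mm long and has no ring. Origin as for the long probe. Leave it alone.
- tag_block: Bystander: block of buff tags, 95 x 48 x 19 mm. Origin: centre of the underside.
- paint_tin: Bystander: paint tin, 103 mm across, 120 mm tall. Origin: underside.
- card_box: Bystander: upright pale card box, 70 x 69 x 110 mm. Origin: underside.
- scrub_brush: Bystander: grey scrubbing brush with a bow handle, 61 x 155 x 91 mm. Origin: underside.
Things that resemble listed ones, but are neither listed nor needed, are in the scene too. Leave any yellow look-alike of the probe_long alone.

How it is judged:
By the outcome, as a careful person would: the job done as asked, in the order asked, and still so for the second after the job is handed in, while the arm keeps its last pose, push and grip.
It also fails if it takes over 64 s, if anything falls off the work surface, if the arm or the gripper's body presses on something with over 40 N, if the wrist force passes 120 N, or if a joint passes its speed limit or range.

## Working session

There is one attempt and no reset: what is moved stays moved. The work goes in short steps, Python scripts to look and compute and a shell command to move; the robot and the scene stay as the last step left them, time stands still between calls to the robot, and variables do not carry over. Pictures are saved under pics/ and viewed, and the job is handed in when it is done.

```bash
ls; mkdir -p pics; cat > h.py <<'E'
import numpy as np, cv2
from rig import ctrl, viewer
from scipy.spatial.transform import Rotation as R
def rot(a):
    a=np.array(a,float)
    return a if a.shape==(3,3) else R.from_quat(a).as_matrix()
def snap(n,f=None):
    c=viewer.camera(n)
    if f: cv2.imwrite('pics/'+f,c['image'][:,:,::-1])
    np.savez('/tmp/%s.npz'%n,**{k:v for k,v in c.items()})
    return c
def foc(c): return 200/np.tan(np.radians(float(c['fovy']))/2)
def ray(c,u,v):
    f=foc(c); d=np.array([(u-c['cx'])/f,(v-c['cy'])/f,1.0])
    return np.array(c['eye'],float), rot(c['attitude'])@d
def plane(c,u,v,z):
    e,d=ray(c,u,v); return e+d*(z-e[2])/d[2]
def pts(c):
    f=foc(c); v,u=np.mgrid[0:400,0:640]; z=c['range_z']
    P=np.stack([(u-c['cx'])/f*z,(v-c['cy'])/f*z,z],-1)
    W=P@rot(c['attitude']).T+np.array(c['eye'],float); W[z==0]=np.nan
    return W
def proj(c,p):
    q=rot(c['attitude']).T@(np.array(p)-np.array(c['eye'])); f=foc(c)
    return f*q[0]/q[2]+c['cx'],f*q[1]/q[2]+c['cy']
def load(n): return dict(np.load('/tmp/%s.npz'%n,allow_pickle=True))
E
python3 - <<'E'
from h import *
for n in ['scene','side','wrist']:
    c=snap(n,n+'0.png'); print(n,c['fovy'],c['cx'],c['cy'],c['eye'],c['attitude'])
print(ctrl.read_state())
E
```

```text
pics
scene 55.6216999784234 323.16500826824847 194.5605641373966 [-0.03771166 -0.38007061  0.6340755 ] [ 0.78261557 -0.43272327  0.21710212 -0.39131842]
side 49.12723041454873 327.0835962636193 198.67025516776013 [-0.2895565   0.06941633  0.89522816] [-0.61923831  0.67014958 -0.3060777   0.27158773]
wrist 63.255676886539575 317.7194639668694 195.8210468169988 [ 0.32037641 -0.51327081  0.38343667] [ 0.83126876 -0.536014   -0.08082466  0.12307968]
{'time': 0.15, 'q': array([-1.26011883e+00,  3.59373083e-01,  1.51115520e+00,  2.16446637e-05,
        1.27250092e+00, -1.15118855e-01]), 'joint_vel': array([ 1.24212179e-04, -1.08329651e-03, -3.16985420e-03,  4.82464597e-04,
        5.69637393e-04,  2.46291324e-05]), 'effort': array([ 3.43272291e-07, -5.15759003e+01, -2.71007913e+01,  6.74188742e-02,
        3.08186095e-02, -6.65227071e-05]), 'eef_pos': array([ 0.24765807, -0.54593362,  0.22199363]), 'eef_rot': array([ 9.77423076e-01,  2.11290355e-01, -5.98280835e-05, -7.15855968e-04]), 'force': array([ 0.41199909,  0.50835082, -0.42837038]), 'torque': array([ 0.01223978,  0.02189464, -0.08731691]), 'opening': 1.0011712364378822}
```

View pics/scene0.png

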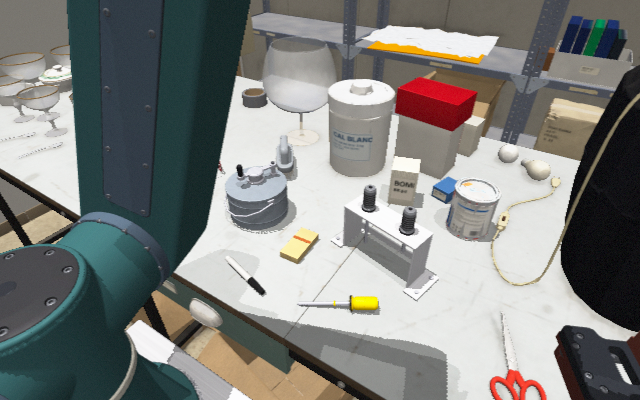

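View pics/side0.png

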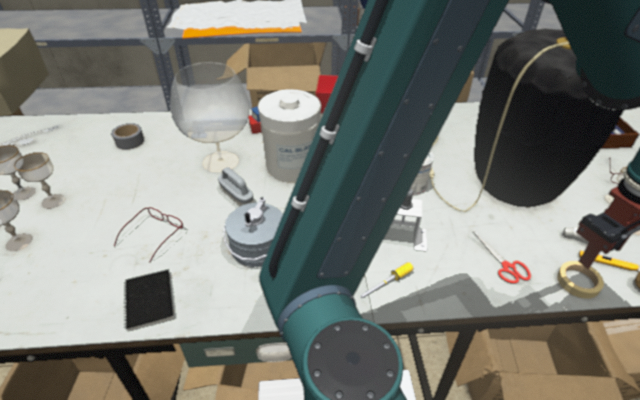

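View pics/wrist0.png

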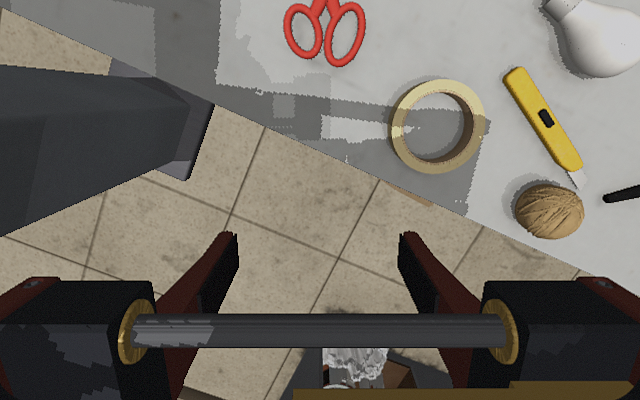

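The scene view has the canister at about (257,195) and the rack at (388,235), with probe handles at (369,197) and (408,220). I'll zoom in on these.

```bash
python3 - <<'E'
from h import *
c=load('scene'); im=c['image'][:,:,::-1]
a=cv2.resize(im[145:245,210:310],(600,600),interpolation=cv2.INTER_CUBIC)
b=cv2.resize(im[170:300,320:450],(600,600),interpolation=cv2.INTER_CUBIC)
cv2.imwrite('pics/s_can.png',a);cv2.imwrite('pics/s_rack.png',b)
c2=load('side'); cv2.imwrite('pics/d_can.png',cv2.resize(c2['image'][190:280,210:300,::-1],(600,600),interpolation=cv2.INTER_CUBIC))
W=pts(c)
for u,v in [(369,187),(408,209),(388,225),(240,170),(270,172),(255,180),(369,205)]:
    print(u,v,W[v,u].round(4))
E
```

```text
369 187 [ 0.5528 -0.1223  0.1764]
408 209 [ 0.5278 -0.2181  0.1764]
388 225 [ 0.5261 -0.1834  0.1206]
240 170 [0.4889 0.1787 0.149 ]
270 172 [0.5806 0.1683 0.0959]
255 180 [0.5166 0.162  0.1106]
369 205 [ 0.5439 -0.1299  0.1381]
```

View pics/s_can.png

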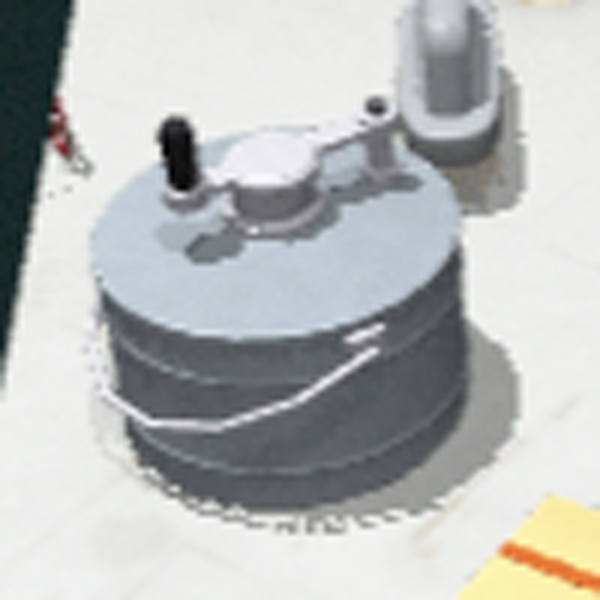

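View pics/s_rack.png

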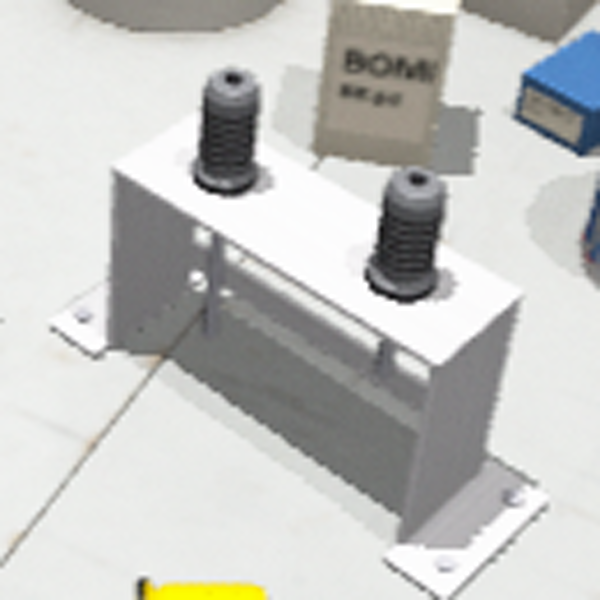

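View pics/d_can.png

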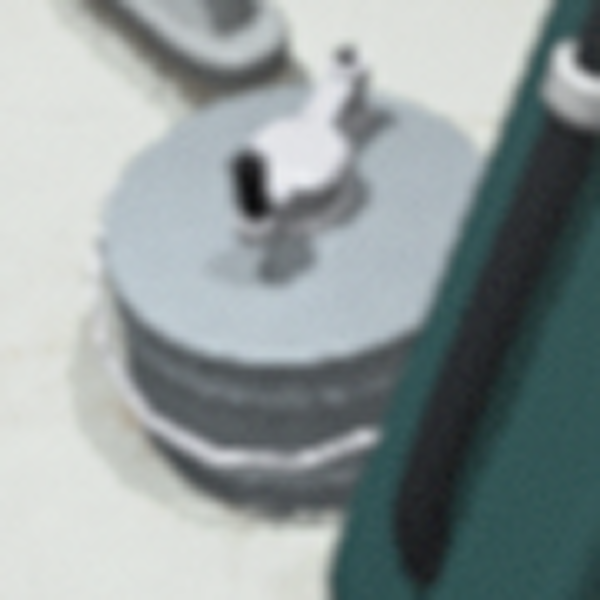

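```bash
cat >> h.py <<'E'
def tri(c1,p1,c2,p2):
    e1,d1=ray(c1,*p1); e2,d2=ray(c2,*p2); d1/=np.linalg.norm(d1); d2/=np.linalg.norm(d2)
    A=np.stack([d1,-d2],1); s,*_=np.linalg.lstsq(A,e2-e1,rcond=None)
    a,b=e1+s[0]*d1,e2+s[1]*d2; return (a+b)/2,np.linalg.norm(a-b)
E
python3 - <<'E'
from h import *
c=load('scene'); s=load('side')
k=tri(c,(239.6,165.9),s,(247.2,214)); h=tri(c,(272.6,162.2),s,(261.9,197.8))
print('knob top',k,'hinge top',h, plane(c,239.6,165.9,.158), np.linalg.norm((k[0]-h[0])[:2]))
W=pts(c)
# canister shoulder points: circle fit on points z .09-.102
m=(W[...,2]>.006)
for n,lo,hi,box in [('probeL',.125,.18,(350,175,388,217)),('probeR',.125,.18,(390,195,428,240)),('racktop',.118,.122,(330,170,450,290)),('shoulder',.092,.1,(215,150,300,215)),('cover',.118,.135,(215,150,300,215)),('knob',.135,.165,(225,150,255,185)),('post',.12,.16,(255,150,290,185))]:
    u0,v0,u1,v1=box; P=W[v0:v1,u0:u1].reshape(-1,3); P=P[(P[:,2]>lo)&(P[:,2]<hi)]
    print(n,len(P),P.mean(0).round(4),P.min(0).round(4),P.max(0).round(4))
    if n=='racktop': print(cv2.minAreaRect(P[:,:2].astype(np.float32)))
    if n=='shoulder':
        A=np.c_[2*P[:,:2],np.ones(len(P))]
        print(cv2.minEnclosingCircle(P[:,:2].astype(np.float32)))
for p in [(232/4.615+320,75/4.615+170),(415/4.615+320,180/4.615+170)]:
    t=plane(c,*p,.176); print('probe axis',t)
    for z in (.12,.015,.06,.09): print(z,[ (np.array(proj(c,[t[0],t[1],z]))-[320,170])*4.615])
E
```

```text
knob top (array([0.49702667, 0.18661035, 0.15313133]), np.float64(0.0002564955505437243)) hinge top (array([0.57890236, 0.15482381, 0.13111493]), np.float64(0.0005220619454099991)) [0.49180313 0.1809776  0.158     ] 0.08782944314732724
probeL 303 [ 0.5479 -0.1273  0.1543] [ 0.5402 -0.1389  0.1251] [ 0.5656 -0.1106  0.1777]
probeR 357 [ 0.5243 -0.2235  0.1543] [ 0.516  -0.2364  0.1251] [ 0.5424 -0.2072  0.1779]
racktop 1389 [ 0.5365 -0.1812  0.1202] [ 0.4904 -0.2692  0.118 ] [ 0.5927 -0.0766  0.122 ]
((0.5434190630912781, -0.17254404723644257), (0.18540631234645844, 0.06641870737075806), 76.58252716064453)
shoulder 1133 [0.5119 0.1571 0.0961] [0.4527 0.0965 0.092 ] [0.6023 0.2446 0.1   ]
((0.5286880731582642, 0.17009171843528748), 0.07750710844993591)
cover 275 [0.5292 0.1649 0.1284] [0.4838 0.1415 0.1184] [0.5828 0.19   0.1349]
knob 60 [0.4896 0.1806 0.1491] [0.4836 0.1755 0.1357] [0.4978 0.1898 0.1595]
post 157 [0.547  0.1564 0.1289] [0.5135 0.1415 0.1205] [0.5828 0.1769 0.1361]
probe axis [ 0.55721348 -0.12311503  0.176     ]
0.12 [array([222.97278369, 172.10735337])]
0.015 [array([207.89500818, 334.30163615])]
0.06 [array([214.08567176, 267.70757931])]
0.09 [array([218.43396872, 220.93218427])]
probe axis [ 0.53021748 -0.22105547  0.176     ]
0.12 [array([397.18966168, 280.11925622])]
0.015 [array([367.70691672, 445.85392349])]
0.06 [array([379.77213787, 378.03034005])]
0.09 [array([388.27984894, 330.20498777])]
```

```bash
python3 -m creep '[[[0,0,0.112,0,0,-0.012,0.05],[0,0,0.112,0,0,-0.012,0.05],[0,0,0.112,0,0,-0.012,0.05],[0,0,0.112,0,0,-0.012,0.05],[0,0,0.112,0,0,-0.012,0.05],[0,0,0.112,0,0,-0.012,0.05],[0,0,0.112,0,0,-0.012,0.05]]]' && python3 -m creep '[[[0,0,0,-0.0035,-0.02,0,0.03],[0,0,0,-0.0035,-0.038,0,0.03],[0,0,0,-0.0035,-0.038,0,0.03],[0,0,0,-0.0035,-0.038,0,0.03],[0,0,0,-0.0035,-0.038,0,0.03],[0,0,0,-0.0035,-0.038,0,0.03],[0,0,0,-0.0035,-0.038,0,0.03],[0,0,0,-0.0035,-0.038,0,0.03],[0,0,0,-0.0035,-0.038,0,0.03],[0,0,0,-0.0035,-0.038,0,0.03]]]'
```

```text
time: 0.73
eef_pos: [0.2477, -0.5461, 0.3068]
eef_rot: [0.984, -0.181, -0.0, -0.0]
force: [0.2, -0.4, -0.1]
opening: 0.575
time: 1.57
eef_pos: [0.3418, -0.1932, 0.3066]
eef_rot: [0.984, -0.178, 0.0, -0.0]
force: [0.7, -0.6, -0.3]
opening: 0.342
```

```bash
python3 -m creep '[[[0,0,0,-0.0035,-0.038,0,0.03],[0,0,0,-0.0035,-0.038,0,0.03],[0,0,0,-0.0035,-0.038,0,0.03],[0,0,0,-0.0035,-0.038,0,0.03],[0,0,0,-0.0035,-0.038,0,0.03],[0,0,0,-0.0035,-0.038,0,0.03],[0,0,0,-0.0035,-0.038,0,0.03],[0,0,0,-0.0035,-0.038,0,0.03],[0,0,0,-0.003,-0.038,0,0.03],[0,0,0,-0.003,-0.025,0,0.03],[0,0,0,0,-0.01,0,0.03],[0,0,0,0,0,0,0.03]]]' 
python3 - <<'E'
from h import *
c=snap('wrist','w1.png'); print(c['eye'],rot(c['attitude']).round(3))
E
```

```text
time: 2.57
eef_pos: [0.4426, 0.1715, 0.3063]
eef_rot: [0.984, -0.177, -0.0, -0.0]
force: [1.5, -0.2, 0.2]
opening: 0.341
[0.51746143 0.14314798 0.46780913] [[-0.348 -0.896 -0.274]
 [-0.937  0.333  0.103]
 [-0.001  0.293 -0.956]]
```

View pics/w1.png

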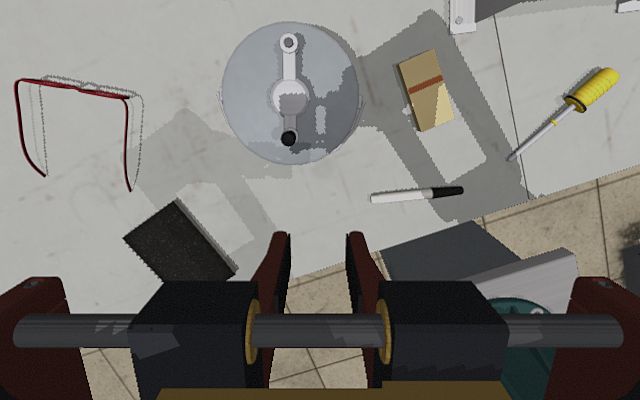

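```bash
python3 - <<'E'
from h import *
c=load('wrist'); W=pts(c)
cv2.imwrite('pics/w1z.png',cv2.resize(c['image'][15:175,210:370,::-1],(600,600),interpolation=cv2.INTER_CUBIC))
sub=W[15:175,210:370]; P=sub.reshape(-1,3)
Q=P[(P[:,2]>.088)&(P[:,2]<.105)]; print('shoulder',len(Q),cv2.minEnclosingCircle(Q[:,:2].astype(np.float32)),cv2.fitEllipse(cv2.convexHull(Q[:,:2].astype(np.float32))))
Q=P[(P[:,2]>.118)&(P[:,2]<.135)]; print('arm',len(Q),Q.mean(0),cv2.minAreaRect(Q[:,:2].astype(np.float32)))
Q=P[(P[:,2]>.137)]; print('knob',len(Q),Q.mean(0),Q.min(0),Q.max(0))
E
```

```text
shoulder 13106 ((0.5277977585792542, 0.17260456085205078), 0.07677634805440903) ((0.5278845429420471, 0.17270389199256897), (0.15184549987316132, 0.15258418023586273), 165.57054138183594)
arm 2115 [0.53510803 0.16724493 0.12846771] ((0.5336148142814636, 0.16618305444717407), (0.03991374373435974, 0.09807712584733963), 55.76544189453125)
knob 196 [0.49214785 0.18346995 0.15562894] [0.4844561  0.17714407 0.13713456] [0.49879432 0.19111267 0.15902721]
```

View pics/w1z.png

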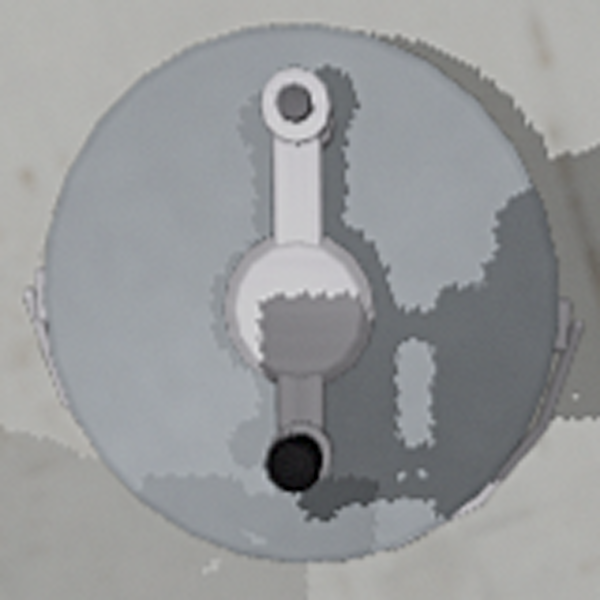

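```bash
python3 - <<'E'
from h import *
c=load('wrist'); s=load('scene'); d=load('side')
k=plane(c,288.1,138.2,.159); h=plane(c,288.7,42.5,.131); disc=plane(c,210+301/3.75,15+311/3.75,.1285)
print(k,h,disc,np.hypot(*(k-h)[:2]),np.hypot(*(disc-h)[:2]))
print(tri(c,(288.1,138.2),s,(239.6,165.4)),tri(c,(288.1,138.2),d,(247.2,213)))
print(tri(c,(288.7,42.5),s,(272.6,162.2)),tri(c,(288.7,42.5),d,(261.9,197.8)))
n=np.array([.5279,.1727]); print('hinge-neck',np.hypot(*(h[:2]-n)), 'ang', np.degrees(np.arctan2(*(k-h)[1::-1])),np.degrees(np.arctan2(*(n-h[:2])[::-1])))
print(ctrl.read_state()['eef_pos'])
E
```

```text
[0.49200623 0.18275751 0.159     ] [0.57299494 0.15221398 0.131     ] [0.52582149 0.16971306 0.1285    ] 0.08655679280538008 0.050314533108918515
(array([0.49241118, 0.18230626, 0.15863091]), np.float64(0.0013090503279222108)) (array([0.49209776, 0.18404594, 0.16077622]), np.float64(0.0030088874985784372))
(array([0.5731204 , 0.15136244, 0.13479747]), np.float64(0.002112719421164127)) (array([0.57178906, 0.15305722, 0.13778357]), np.float64(0.002058956036231348))
hinge-neck 0.04953009725816699 ang 159.3368746715002 155.56833906817837
[0.44203518 0.17000971 0.30627375]
```

```bash
python3 -m creep '[[[0,0,0,0.014,-0.01,0.02,0.03],[0,0,0,0.014,-0.01,0.03,0.03],[0,0,0,0.014,-0.01,0.03,0.03],[0,0,0,0,0,0.02,0.03],[0,0,0,0,0,0,0.03],[0,0,0,0,0,0,0.03]]]' 
python3 - <<'E'
from h import *
c=snap('wrist','w2.png'); s=ctrl.read_state(); print(s['eef_pos'],R.from_quat(s['eef_rot']).as_euler('zyx'))
E
```

```text
time: 3.12
eef_pos: [0.4908, 0.1813, 0.206]
eef_rot: [0.984, -0.179, -0.002, 0.001]
force: [0.4, -0.1, 0.7]
opening: 0.341
[0.4918415  0.18188584 0.20731868] [ 3.59707693e-01 -5.92314269e-04  3.14125105e+00]
```

View pics/w2.png

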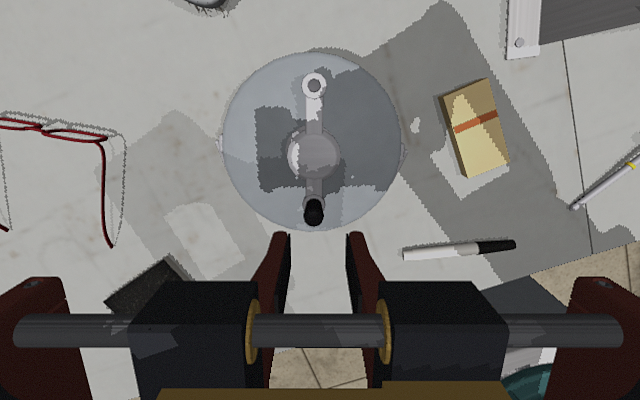

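The knob (314,210) lies in line with the open fingers (mid column about 318), so I can go down over it.

```bash
python3 -m creep '[[[0,0,0,0,0,0.02,0.03],[0,0,0,0,0,0.02,0.03],[0,0,0,0,0,0.018,0.03],[0,0,0,0,0,0.01,0.03],[0,0,0,0,0,0,0.03],[0,0,0,0,0,0,0.03]]]' 
python3 - <<'E'
from h import *
c=snap('scene','s2.png'); cv2.imwrite('pics/s2z.png',cv2.resize(c['image'][130:240,200:310,::-1],(600,600),interpolation=cv2.INTER_CUBIC))
s=ctrl.read_state(); print(s['eef_pos'],s['force'])
E
```

```text
time: 3.67
eef_pos: [0.4926, 0.1831, 0.1398]
eef_rot: [0.984, -0.178, 0.0, -0.0]
force: [0.2, -0.1, -0.0]
opening: 0.344
[0.49305722 0.18327539 0.1402177 ] [-1.16508563 -0.35299874 -0.39004355]
```

View pics/s2z.png

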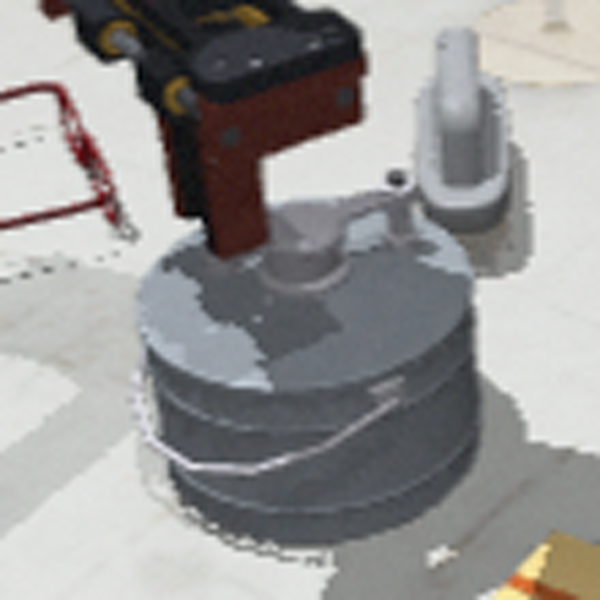

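```bash
python3 -m creep '[[[0,0,-0.06,0,0.0053,0,0.03],[0,0,-0.12,0,0.0105,0,0.03],[0,0,-0.12,0,0.0105,0,0.03],[0,0,-0.12,0,0.0105,0,0.03],[0,0,0,0,0,0,0.03],[0,0,0,0,0,0,0.03]]]' 
python3 - <<'E'
from h import *
s=ctrl.read_state(); p=s['eef_pos'];print(p,s['force'],R.from_quat(s['eef_rot']).as_matrix().round(3).tolist())
d=p[:2]-[.573,.152]; print(np.hypot(*d),np.degrees(np.arctan2(d[1],d[0])))
E
```

```text
time: 4.22
eef_pos: [0.4857, 0.1474, 0.14]
eef_rot: [1.0, 0.028, 0.001, -0.0]
force: [0.5, -0.0, -0.2]
opening: 0.343
[0.48566654 0.14742295 0.13999938] [ 0.50360524 -0.02709591 -0.20838842] [[0.998, 0.057, 0.002], [0.057, -0.998, 0.001], [0.002, -0.0, -1.0]]
0.08745332081591246 -176.99993338752324
```

```bash
python3 -m creep '[[[0,0,-0.12,0,0.0105,0,0.03],[0,0,-0.12,0,0.0105,0,0.03],[0,0,-0.12,0,0.0105,0,0.03],[0,0,-0.12,0,0.0105,0,0.03],[0,0,-0.12,0,0.0105,0,0.03],[0,0,-0.12,0,0.0105,0,0.03],[0,0,0,0,0,0,0.03]]]' 
python3 - <<'E'
from h import *
s=ctrl.read_state(); p=s['eef_pos'];print(p,s['force'],R.from_quat(s['eef_rot']).as_matrix().round(3).tolist())
d=p[:2]-[.573,.152]; print(np.hypot(*d),np.degrees(np.arctan2(d[1],d[0])))
E
```

```text
time: 4.8
eef_pos: [0.5084, 0.0893, 0.1394]
eef_rot: [0.925, 0.381, 0.001, 0.0]
force: [0.3, -1.0, 0.4]
opening: 0.347
[0.50838058 0.08928821 0.13942225] [ 0.29574691 -0.96576143  0.35412841] [[0.71, 0.705, 0.002], [0.705, -0.71, -0.0], [0.002, 0.002, -1.0]]
0.0900468632570381 -135.858319107342
```

```bash
python3 -m creep '[[[0,0,-0.12,0.0005,0.0105,0,0.03],[0,0,-0.12,0.0005,0.0105,0,0.03],[0,0,-0.12,0.0005,0.0105,0,0.03],[0,0,-0.12,0.0005,0.0105,0,0.03],[0,0,-0.12,0.0005,0.0105,0,0.03],[0,0,-0.1,0.0005,0.009,0,0.03],[0,0,0,0,0,0,0.03],[0,0,0,0,0,0,0.03]]]' 
python3 - <<'E'
from h import *
s=ctrl.read_state(); p=s['eef_pos'];print(p,s['force'],R.from_quat(s['eef_rot']).as_matrix().round(3).tolist())
d=p[:2]-[.573,.152]; print(np.hypot(*d),np.degrees(np.arctan2(d[1],d[0])))
E
```

```text
time: 5.47
eef_pos: [0.5611, 0.0643, 0.1388]
eef_rot: [0.74, 0.672, 0.0, -0.0]
force: [-0.5, -0.8, -0.4]
opening: 0.341
[0.56106872 0.06434507 0.13882163] [-0.51372858 -0.82811643 -0.43575402] [[0.096, 0.995, 0.0], [0.995, -0.096, 0.0], [0.0, 0.0, -1.0]]
0.08846322207406858 -97.7512646999893
```

```bash
python3 -m creep '[[[0,0,0,0,-0.005,0,0.03],[0,0,0,0,0,-0.015,0.03],[0,0,0,0,0,-0.035,0.03],[0,0,0,0,0,-0.035,0.03],[0,0,0,0,0,-0.035,0.03],[0,0,0,0,0,-0.03,0.06],[0,0,0,0,0,-0.01,0.06],[0,0,0,0,0,0,0.06],[0,0,0,0,0,0,0.06]]]' 
python3 - <<'E'
from h import *
c=snap('wrist','w3.png'); s=ctrl.read_state(); print(s['eef_pos'])
cv2.imwrite('pics/w3z.png',c['image'][:,:,::-1])
snap('scene','s3.png')
E
```

```text
time: 6.22
eef_pos: [0.5551, 0.0643, 0.2981]
eef_rot: [0.738, 0.674, -0.0, -0.0]
force: [0.9, -1.0, -0.9]
opening: 0.603
[0.55444993 0.06429991 0.29691958]
```

View pics/w3.png

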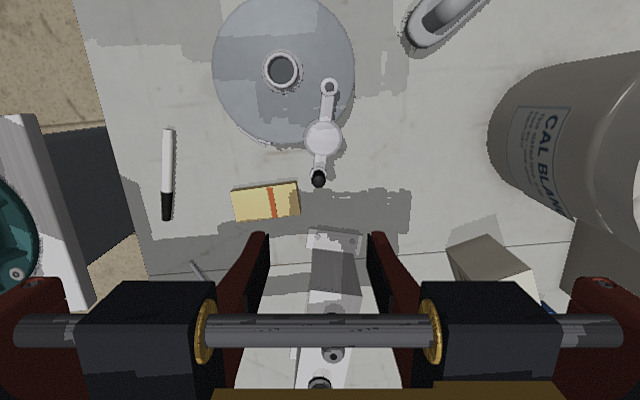

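View pics/s3.png

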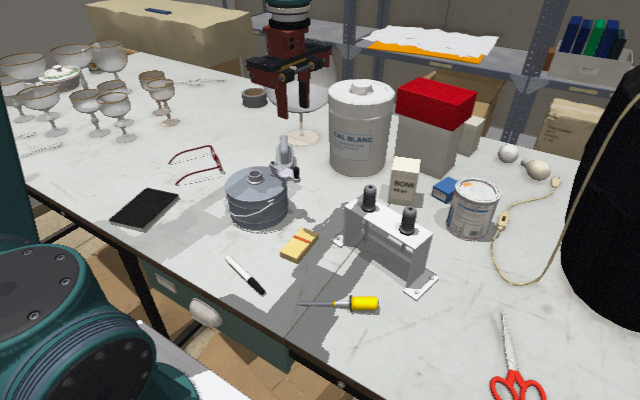

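```bash
python3 - <<'E'
from h import *
c=load('wrist'); s=load('scene')
cv2.imwrite('pics/w3n.png',cv2.resize(c['image'][40:100,250:350,::-1],(800,480),interpolation=cv2.INTER_CUBIC))
cv2.imwrite('pics/s3n.png',cv2.resize(s['image'][155:215,215:315,::-1],(800,480),interpolation=cv2.INTER_CUBIC))
W=pts(c); P=W[40:100,250:315].reshape(-1,3); Q=P[(P[:,2]>.116)&(P[:,2]<.124)]; Q=Q[np.hypot(Q[:,0]-.528,Q[:,1]-.1727)<.03]
print(len(Q),Q.mean(0),cv2.minEnclosingCircle(Q[:,:2].astype(np.float32)))
P=W[0:170,200:370].reshape(-1,3); Q=P[(P[:,2]>.088)&(P[:,2]<.105)]; print(cv2.minEnclosingCircle(Q[:,:2].astype(np.float32)))
E
```

```text
422 [0.527359   0.17344878 0.11912052] ((0.5275240540504456, 0.1732424646615982), 0.017052654176950455)
((0.5271753668785095, 0.17307214438915253), 0.07645636051893234)
```

View pics/w3n.png

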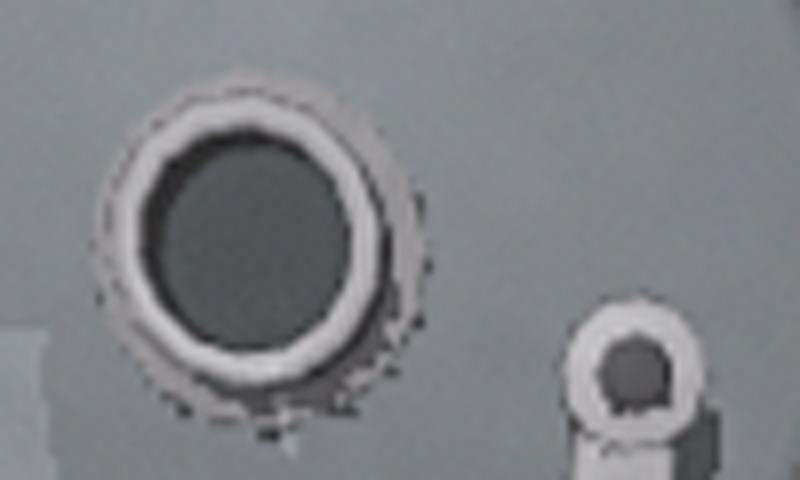

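View pics/s3n.png

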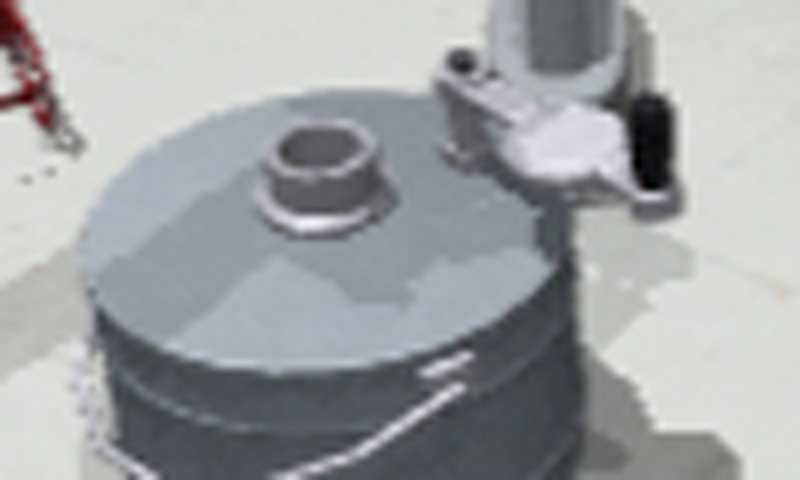

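```bash
python3 -m creep '[[[0,0,0,-0.02,0.002,0,0.06],[0,0,0,-0.037,0.003,0,0.06],[0,0,0,-0.037,0.004,0,0.06],[0,0,0,-0.037,0.004,0,0.06],[0,0,0,-0.037,0.004,0,0.06],[0,0,0,-0.037,0.004,0,0.06],[0,0,0,-0.037,0.003,0,0.06],[0,0,0,-0.03,0.002,0,0.06],[0,0,0,-0.012,0,0,0.06],[0,0,0,0,0,0,0.06],[0,0,0,0,0,0,0.06]]]' 
python3 - <<'E'
from h import *
c=load('wrist'); s=load('scene'); print('neck',tri(c,(281.5,70),s,(255.4,173.75)))
c=snap('wrist','w4.png'); st=ctrl.read_state(); print(st['eef_pos'],c['eye'])
E
```

```text
time: 7.23
eef_pos: [0.5557, -0.2204, 0.2968]
eef_rot: [0.738, 0.674, -0.0, -0.002]
force: [0.5, 0.8, -0.2]
opening: 0.686
neck (array([0.52927911, 0.17181328, 0.11821809]), np.float64(0.0020733512767316157))
[ 0.55596062 -0.21958486  0.29733425] [ 0.56290432 -0.14110336  0.45857344]
```

View pics/w4.png

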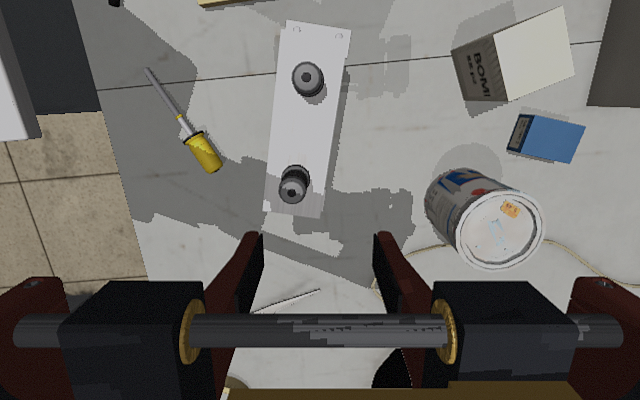

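```bash
python3 - <<'E'
from h import *
c=load('wrist'); s=load('scene')
cv2.imwrite('pics/w4n.png',cv2.resize(c['image'][50:110,270:350,::-1],(800,600),interpolation=cv2.INTER_CUBIC))
cv2.imwrite('pics/s3p.png',cv2.resize(s['image'][175:225,335:405,::-1],(800,571),interpolation=cv2.INTER_CUBIC))
W=pts(c); P=W[40:120,270:350].reshape(-1,3)
for lo,hi in ((.165,.185),(.172,.185),(.118,.122),(.122,.135)):
    Q=P[(P[:,2]>lo)&(P[:,2]<hi)]; print(lo,len(Q),Q.mean(0),Q[:,2].max(),cv2.minEnclosingCircle(Q[:,:2].astype(np.float32)))
P=W[10:225,250:360].reshape(-1,3);Q=P[(P[:,2]>.117)&(P[:,2]<.123)]
r=cv2.minAreaRect(Q[:,:2].astype(np.float32));print(r)
E
```

```text
0.165 775 [ 0.55410903 -0.12372643  0.17382752] 0.1782127814499435 ((0.553829550743103, -0.12356513738632202), 0.01292374636977911)
0.172 642 [ 0.55387679 -0.12355138  0.17452997] 0.1782127814499435 ((0.5536971092224121, -0.12392210215330124), 0.012123286724090576)
0.118 4165 [ 0.55426377 -0.12298759  0.11947408] 0.1218661417948183 ((0.5540838241577148, -0.12410195171833038), 0.0525665357708931)
0.122 110 [ 0.55905194 -0.13151459  0.12458508] 0.12650382628681672 ((0.5614200234413147, -0.11770575493574142), 0.024710293859243393)
((0.542036235332489, -0.17208579182624817), (0.18454764783382416, 0.06418676674365997), 76.43328857421875)
```

View pics/w4n.png

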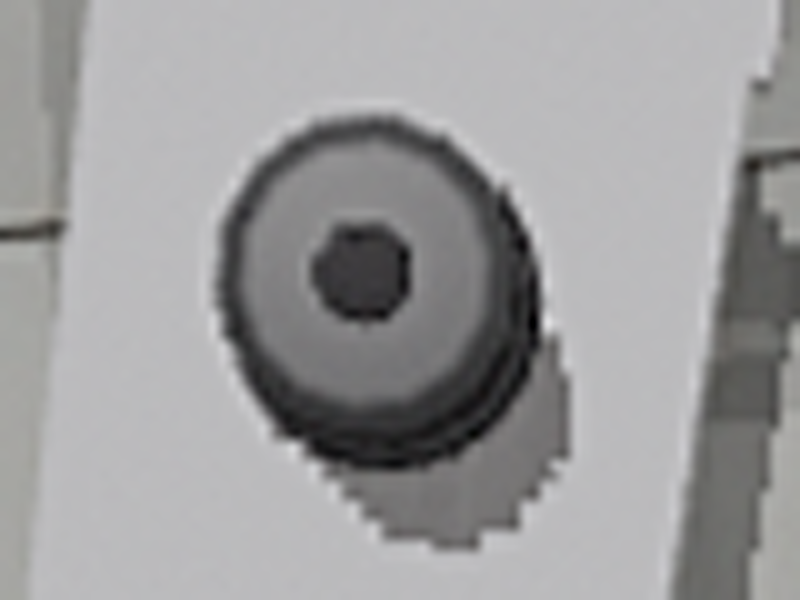

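View pics/s3p.png

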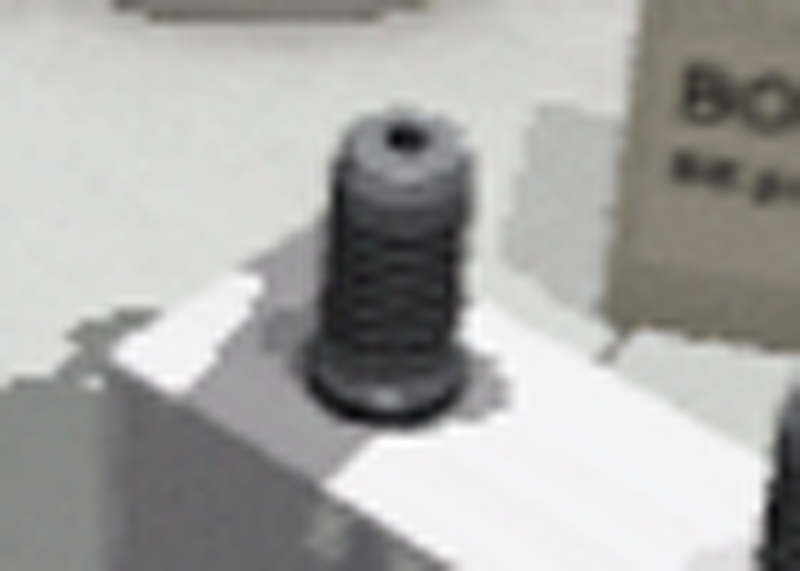

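```bash
python3 -m creep '[[[0,0,0,0.02,-0.002,0,0.06],[0,0,0,0.03,-0.0035,0,0.06],[0,0,0,0.03,-0.0035,0,0.06],[0,0,0,0.0153,-0.0017,0,0.06],[0,0,0,0,0,0,0.06],[0,0,0,0,0,0,0.06],[0,0,0,0,0,0,0.06]]]' 
python3 - <<'E'
from h import *
c=load('wrist'); s=load('scene'); print('probe top',tri(c,(306.2,77.2),s,(370.4,187)),plane(c,306.2,77.2,.176))
c=snap('wrist'); st=ctrl.read_state(); print(st['eef_pos'],st['eef_rot'])
E
```

```text
time: 7.87
eef_pos: [0.5544, -0.1246, 0.2987]
eef_rot: [0.737, 0.676, -0.0, 0.0]
force: [-0.8, 0.1, 0.0]
opening: 0.683
probe top (array([ 0.55432279, -0.12441907,  0.17641789]), np.float64(0.0007134534661050454)) [ 0.55418401 -0.12405922  0.176     ]
[ 0.55448226 -0.12517431  0.29864448] [ 7.37658421e-01  6.75174080e-01 -6.18708740e-05  1.06958872e-04]
```

```bash
python3 -m creep '[[[0,0,0,0.001,0,0.02,0.06],[0,0,0,0,0,0.035,0.06],[0,0,0,0,0,0.035,0.06],[0,0,0,0,0,0.035,0.06],[0,0,0,0,0,0.025,0.06],[0,0,0,0,0,0.012,0.06],[0,0,0,0,0,0.002,0.06],[0,0,0,0,0,0,0.06],[0,0,0,0,0,0,0.06]]]' 
python3 - <<'E'
from h import *
c=snap('scene','s4.png'); cv2.imwrite('pics/s4z.png',cv2.resize(c['image'][150:270,320:440,::-1],(600,600),interpolation=cv2.INTER_CUBIC))
st=ctrl.read_state(); print(st['eef_pos'],st['force'])
E
```

```text
time: 8.67
eef_pos: [0.5553, -0.125, 0.1355]
eef_rot: [0.738, 0.675, 0.0, 0.001]
force: [-1.0, -0.2, -0.0]
opening: 0.683
[ 0.55558283 -0.12499719  0.13590169] [0.73847543 0.07306514 0.74278254]
```

View pics/s4z.png

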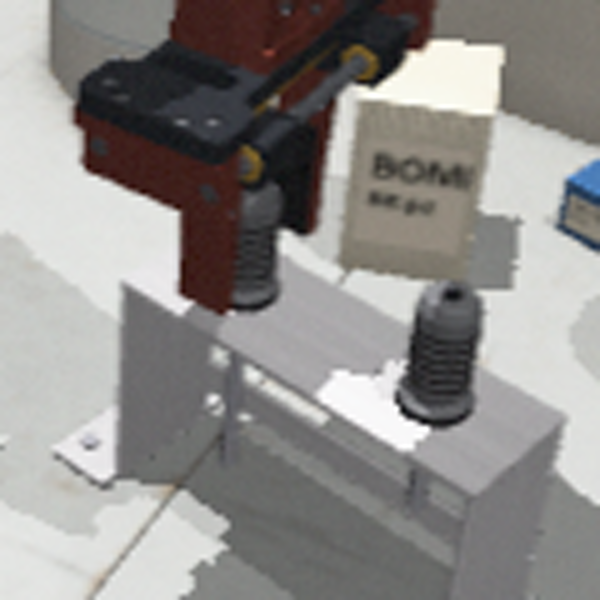

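```bash
python3 -m creep '[[[0,0,0,0,0,0,0.035],[0,0,0,0,0,0,0.03],[0,0,0,0,0,0,0.015],[0,0,0,0,0,0,0.015],[0,0,0,0,0,0,0.015],[0,0,0,0,0,0,0.015],[0,0,0,0,0,0,0.015],[0,0,0,0,0,0,0.015]]]' 30
python3 - <<'E'
from h import *
st=ctrl.read_state(); print(st['eef_pos'],st['force'],st['torque'],st['opening']*.0878)
E
```

```text
time: 9.38
eef_pos: [0.5546, -0.1242, 0.1349]
eef_rot: [0.738, 0.675, 0.0, 0.0]
force: [-0.6, -0.5, 2.8]
opening: 0.285
[ 0.55457451 -0.12420158  0.13486498] [-0.60181164 -0.47840037  2.77561256] [0.00648541 0.05908305 0.00036625] 0.024995829532662536
```

```bash
python3 -m creep '[[[0,0,0,0,0,-0.005,0.015],[0,0,0,0,0,-0.01,0.015],[0,0,0,0,0,-0.02,0.015],[0,0,0,0,0,-0.02,0.015],[0,0,0,0,0,-0.02,0.015],[0,0,0,0,0,-0.02,0.015],[0,0,0,0,0,-0.02,0.015],[0,0,0,0,0,-0.02,0.015],[0,0,0,0,0,-0.02,0.015],[0,0,0,0,0,-0.015,0.015],[0,0,0,0,0,-0.005,0.015],[0,0,0,0,0,0,0.015]]]'
python3 -m creep '[[[0,0,0,0,0,0,0.015],[0,0,0,0,0,0,0.015],[0,0,0,0,0,0,0.015]]]'
python3 - <<'E'
from h import *
c=snap('scene','s5.png'); cv2.imwrite('pics/s5z.png',cv2.resize(c['image'][70:220,310:460,::-1],(600,600),interpolation=cv2.INTER_CUBIC))
st=ctrl.read_state(); print(st['eef_pos'],st['force'],st['torque'],st['opening']*.0878)
snap('wrist','w5.png')
E
```

```text
time: 10.38
eef_pos: [0.5553, -0.1245, 0.3116]
eef_rot: [0.738, 0.675, 0.001, 0.001]
force: [-0.6, -0.3, -2.0]
opening: 0.288
time: 10.63
eef_pos: [0.5537, -0.124, 0.3083]
eef_rot: [0.738, 0.675, -0.001, -0.001]
force: [-0.4, -0.0, -1.7]
opening: 0.288
[ 0.55383162 -0.12401775  0.30841449] [-0.85854033  0.29389869 -2.16672906] [-0.07332717 -0.07025078 -0.03691992] 0.024815854034458875
```

View pics/s5z.png

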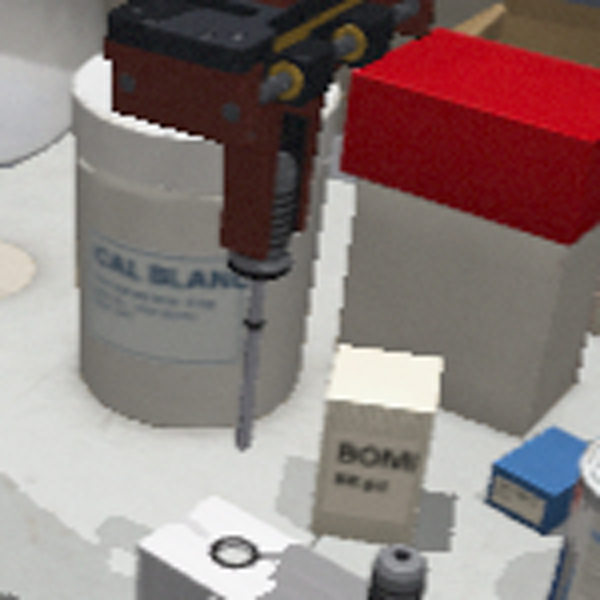

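View pics/w5.png

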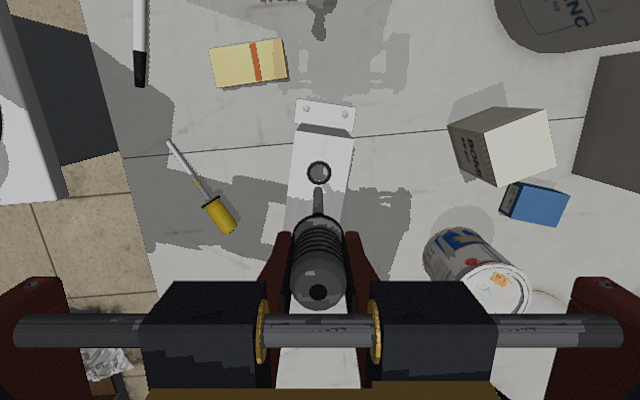

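```bash
python3 - <<'E'
from h import *
s=load('scene'); w=load('wrist')
T=np.array([.5538,-.124,.3084])
for n,dz in (('collar',-.0149),('ring',-.0449),('tip',-.1199)):
    p=T+[0,0,dz]; print(n,p,np.round(proj(s,p),1),np.round(proj(w,p),1))
cv2.imwrite('pics/w5n.png',cv2.resize(w['image'][150:320,260:380,::-1],(423,600),interpolation=cv2.INTER_CUBIC))
cv2.imwrite('pics/s5n.png',cv2.resize(s['image'][125:190,345:405,::-1],(554,600),interpolation=cv2.INTER_CUBIC))
E
```

```text
collar [ 0.5538 -0.124   0.2935] [374.6 136.5] [318.7 238.3]
ring [ 0.5538 -0.124   0.2635] [373.3 150.4] [318.7 220. ]
tip [ 0.5538 -0.124   0.1885] [370.4 182.2] [318.6 189.9]
```

View pics/w5n.png

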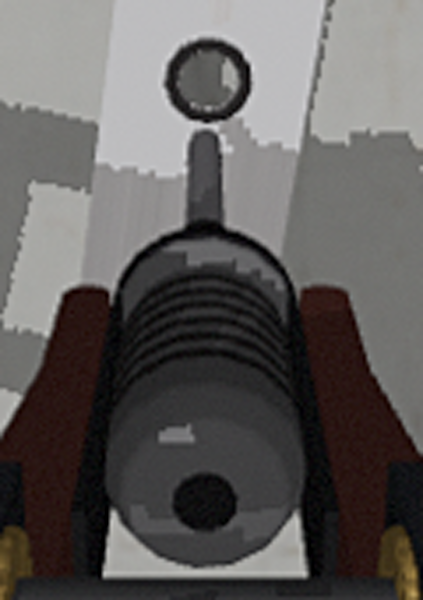

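View pics/s5n.png

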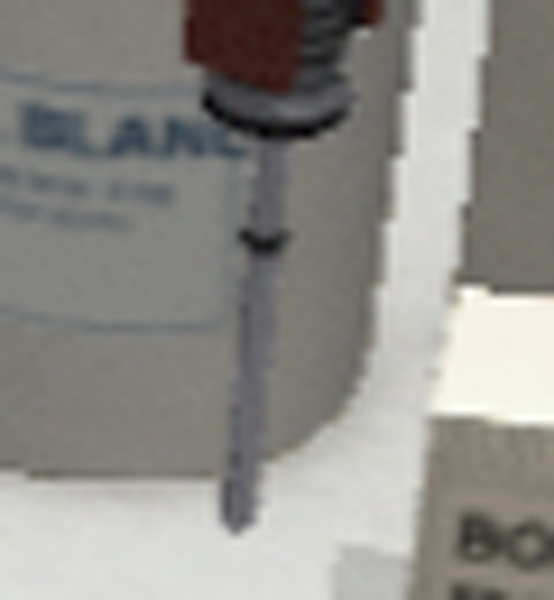

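```bash
python3 -m creep '[[[0,0,0,0.01,-0.0018,-0.01,0.015],[0,0,0,0.02,-0.0036,0,0.015],[0,0,0,0.028,-0.005,0,0.015],[0,0,0,0.032,-0.0057,0,0.015],[0,0,0,0.032,-0.0057,0,0.015],[0,0,0,0.032,-0.0057,0,0.015],[0,0,0,0.032,-0.0057,0,0.015],[0,0,0,0.032,-0.0057,0,0.015],[0,0,0,0.028,-0.005,0,0.015],[0,0,0,0.02,-0.0036,0,0.015],[0,0,0,0.015,-0.0027,0,0.015],[0,0,0,0.0083,-0.0015,0,0.015]]]'
python3 -m creep '[[[0,0,0,0.004,-0.0007,0,0.015],[0,0,0,0,0,0,0.015],[0,0,0,0,0,0,0.015],[0,0,0,0,0,0,0.015],[0,0,0,0,0,0,0.015]]]'
python3 - <<'E'
from h import *
c=snap('scene','s6.png'); w=snap('wrist','w6.png')
cv2.imwrite('pics/s6z.png',cv2.resize(c['image'][60:240,180:330,::-1],(500,600),interpolation=cv2.INTER_CUBIC))
st=ctrl.read_state(); print(st['eef_pos'],st['eef_rot'],st['force'],st['opening']*.0878)
T=st['eef_pos']
print('dev from target',T[:2]-[.528,.1728])
for n,dz in (('collar',-.0149),('ring',-.0449),('tip',-.1199)):
    p=T+[0,0,dz]; print(n,p,np.round(proj(c,p),1),np.round(proj(w,p),1))
print('neck proj',proj(c,[.528,.1728,.12]),proj(w,[.528,.1728,.12]))
cv2.imwrite('pics/w6n.png',cv2.resize(w['image'][120:320,220:420,::-1],(600,600),interpolation=cv2.INTER_CUBIC))
E
```

```text
time: 11.73
eef_pos: [0.528, 0.1711, 0.3202]
eef_rot: [0.737, 0.676, 0.0, -0.0]
force: [0.2, 0.8, -1.0]
opening: 0.294
time: 12.15
eef_pos: [0.5285, 0.1717, 0.3197]
eef_rot: [0.738, 0.675, -0.0, 0.0]
force: [-0.2, -0.0, -0.8]
opening: 0.29
[0.52852    0.17184307 0.31970286] [ 7.38249318e-01  6.74527942e-01 -2.31990335e-05 -6.54187770e-06] [-0.30787475  0.18230012 -1.20117261] 0.025114251555482567
dev from target [ 0.00052    -0.00095693]
collar [0.52852    0.17184307 0.30480286] [245.5 101.6] [318.7 238.2]
ring [0.52852    0.17184307 0.27480286] [247.1 114.6] [318.5 219.8]
tip [0.52852    0.17184307 0.19980286] [251.  144.6] [318.3 189.7]
neck proj (np.float64(254.239175657602), np.float64(173.2541120371145)) (np.float64(317.6732761717081), np.float64(169.7072109561301))
```

View pics/s6z.png

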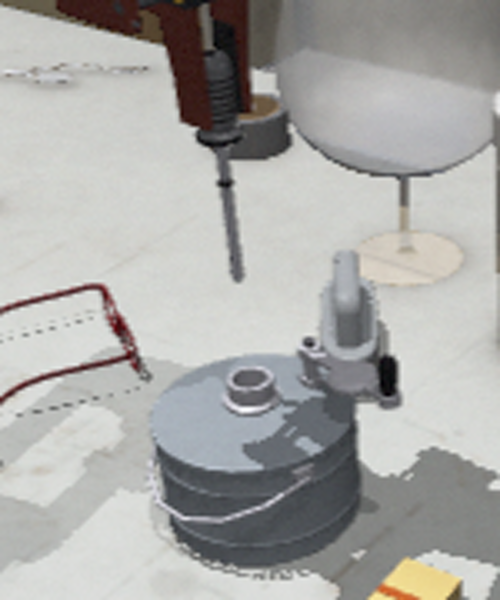

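View pics/w6n.png

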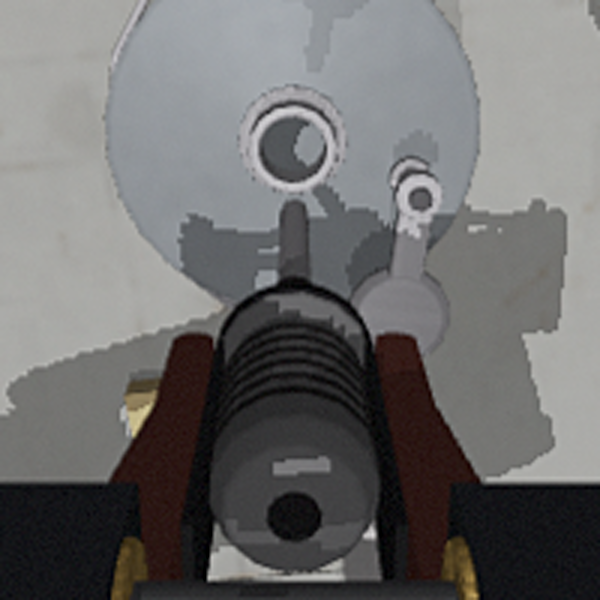

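```bash
python3 -m creep '[[[0,0,0,0.001,-0.0005,0.005,0.015],[0,0,0,0,0,0.012,0.015],[0,0,0,0,0,0.015,0.015],[0,0,0,0,0,0.015,0.015],[0,0,0,0,0,0.008,0.015],[0,0,0,0,0,0.005,0.015],[0,0,0,0,0,0,0.015],[0,0,0,0,0,0,0.015],[0,0,0,0,0,0,0.015],[0,0,0,0,0,0,0.015]]]'
python3 - <<'E'
from h import *
c=snap('scene','s7.png'); w=snap('wrist','w7.png')
cv2.imwrite('pics/s7z.png',cv2.resize(c['image'][110:210,210:310,::-1],(600,600),interpolation=cv2.INTER_CUBIC))
st=ctrl.read_state(); print(st['eef_pos'],st['eef_rot'],st['force'],st['opening']*.0878)
T=st['eef_pos']
for n,dz in (('collar',-.0149),('ring',-.0449),('tip',-.1199)):
    p=T+[0,0,dz]; print(n,p,np.round(proj(c,p),1),np.round(proj(w,p),1))
print('neck proj',proj(c,[.528,.1728,.12]),proj(w,[.528,.1728,.12]))
cv2.imwrite('pics/w7n.png',cv2.resize(w['image'][130:250,260:380,::-1],(600,600),interpolation=cv2.INTER_CUBIC))
E
```

```text
time: 13.08
eef_pos: [0.5285, 0.1737, 0.2606]
eef_rot: [0.738, 0.675, 0.001, 0.0]
force: [0.3, -0.4, -0.7]
opening: 0.288
[0.52839707 0.17368963 0.26037636] [7.37861212e-01 6.74952159e-01 5.70922904e-04 2.98263280e-04] [ 0.07120109  0.63025329 -0.63951968] 0.025543063357058072
collar [0.52839707 0.17368963 0.24547636] [248.  126.5] [318.5 238.3]
ring [0.52839707 0.17368963 0.21547636] [249.6 138.4] [318.3 220. ]
tip [0.52839707 0.17368963 0.14047636] [253.1 166. ] [318.  189.9]
neck proj (np.float64(254.239175657602), np.float64(173.2541120371145)) (np.float64(317.6651008013746), np.float64(185.00227205709095))
```

View pics/s7z.png

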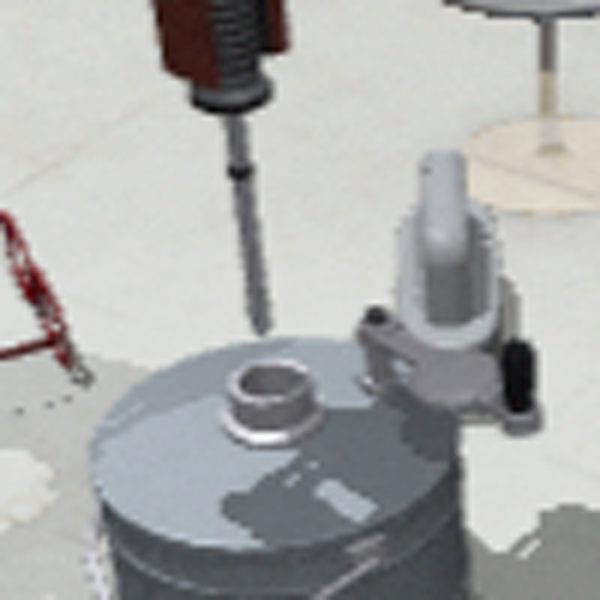

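View pics/w7n.png

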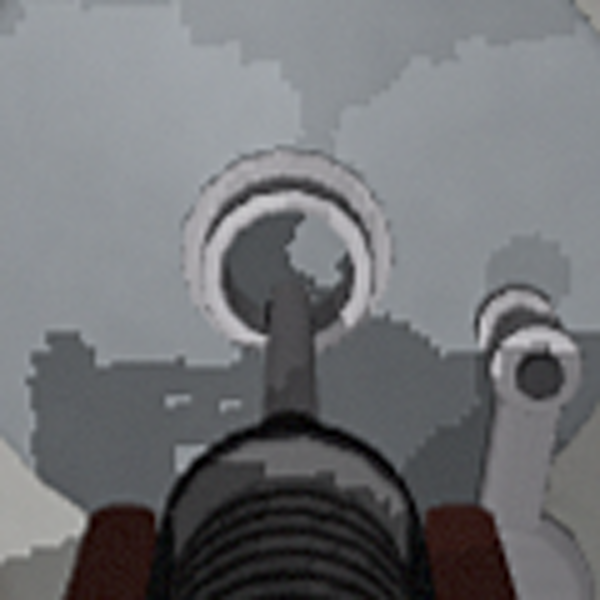

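```bash
python3 - <<'E'
from h import *
c=load('scene'); w=load('wrist')
a=cv2.resize(c['image'][155:190,240:275,::-1],(700,700),interpolation=cv2.INTER_NEAREST)[:600]
cv2.imwrite('pics/s7n.png',a)
b=cv2.resize(w['image'][160:205,295:340,::-1],(585,585),interpolation=cv2.INTER_NEAREST)
cv2.imwrite('pics/w7m.png',b)
E
```

```text
(no output)
```

View pics/s7n.png

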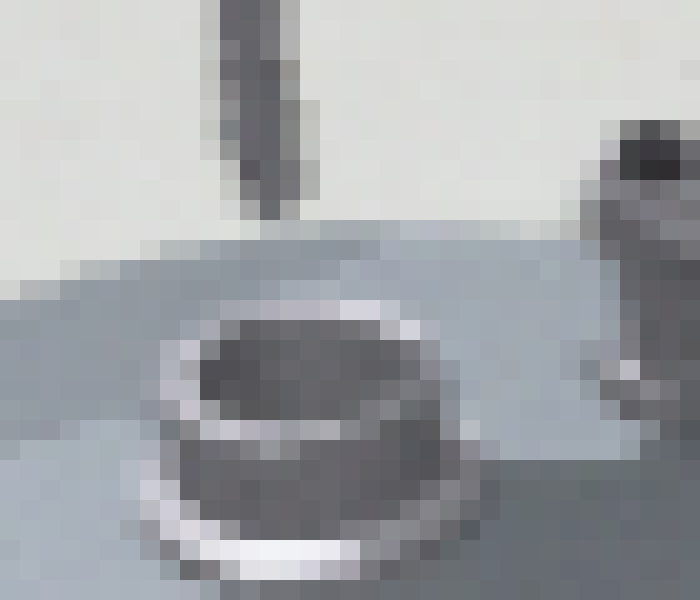

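View pics/w7m.png

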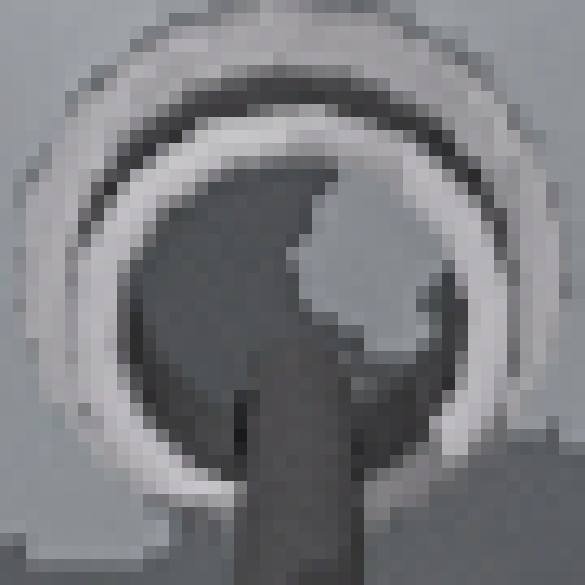

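```bash
python3 -m creep '[[[0,0,0,-0.0004,0,0.005,0.015],[0,0,0,0,0,0.01,0.015],[0,0,0,0,0,0.01,0.015],[0,0,0,0,0,0.01,0.015],[0,0,0,0,0,0.01,0.015],[0,0,0,0,0,0.01,0.015],[0,0,0,0,0,0.01,0.015],[0,0,0,0,0,0.01,0.015],[0,0,0,0,0,0.005,0.015],[0,0,0,0,0,0,0.015],[0,0,0,0,0,0,0.015],[0,0,0,0,0,0,0.015]]]'
python3 - <<'E'
from h import *
c=snap('scene','s8.png'); w=snap('wrist','w8.png')
cv2.imwrite('pics/s8z.png',cv2.resize(c['image'][130:190,220:280,::-1],(600,600),interpolation=cv2.INTER_CUBIC))
st=ctrl.read_state(); print(st['eef_pos'],st['eef_rot'],st['force'],st['opening']*.0878)
cv2.imwrite('pics/w8n.png',cv2.resize(w['image'][150:270,260:380,::-1],(600,600),interpolation=cv2.INTER_CUBIC))
E
```

```text
time: 14.18
eef_pos: [0.5284, 0.1733, 0.1801]
eef_rot: [0.738, 0.675, 0.0, 0.0]
force: [-0.5, 0.4, -1.3]
opening: 0.29
[0.52847647 0.17332891 0.18033759] [7.37856627e-01 6.74957147e-01 5.95153447e-04 3.06042186e-04] [-0.59486048 -0.17563405 -1.02820245] 0.02572408802818753
```

View pics/s8z.png

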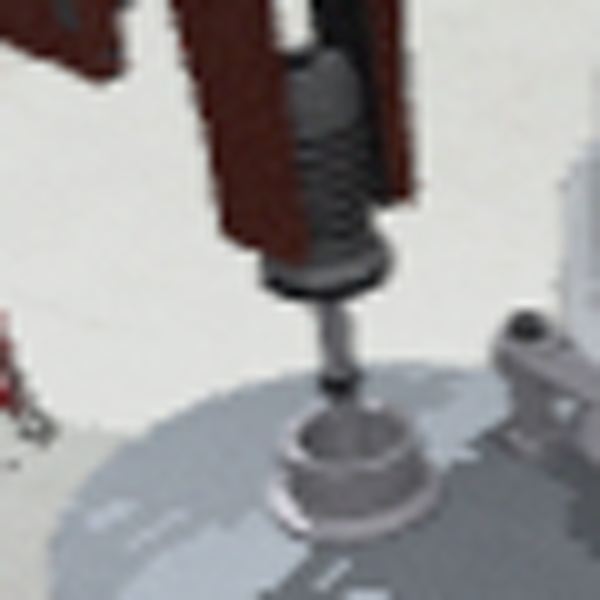

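View pics/w8n.png

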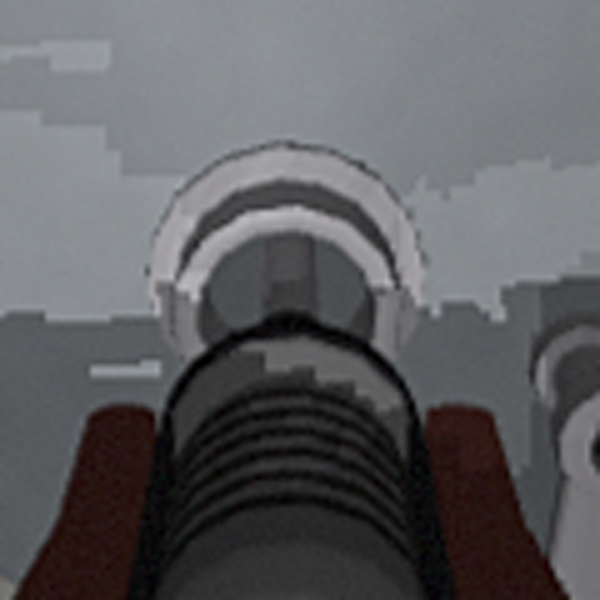

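```bash
python3 -m creep '[[[0,0,0,-0.0007,0,0.004,0.015],[0,0,0,0,0,0.005,0.015],[0,0,0,0,0,0.004,0.015],[0,0,0,0,0,0.0022,0.015],[0,0,0,0,0,0,0.015],[0,0,0,0,0,0,0.015],[0,0,0,0,0,0,0.015],[0,0,0,0,0,0,0.015]]]'
python3 - <<'E'
from h import *
c=snap('scene','s9.png'); w=snap('wrist','w9.png'); d=snap('side','d9.png')
cv2.imwrite('pics/s9z.png',cv2.resize(c['image'][140:190,230:280,::-1],(600,600),interpolation=cv2.INTER_CUBIC))
cv2.imwrite('pics/w9z.png',cv2.resize(w['image'][150:250,260:380,::-1],(720,600),interpolation=cv2.INTER_CUBIC))
st=ctrl.read_state(); T=st['eef_pos']; print(T,st['eef_rot'],st['force'],st['torque'],st['opening']*.0878)
for k in (c,d): print('ring',proj(k,T-[0,0,.0449]),'rim',proj(k,[.528,.173,.12]))
E
```

```text
time: 14.95
eef_pos: [0.528, 0.1726, 0.1646]
eef_rot: [0.738, 0.675, 0.0, 0.0]
force: [-0.1, 0.5, -1.3]
opening: 0.287
[0.52802053 0.17255413 0.16467151] [7.37844124e-01 6.74971114e-01 1.96284582e-04 7.27685400e-05] [-0.35012808  0.01292143 -1.53793149] [-0.00263234 -0.05534802 -0.01517911] 0.025420109988512678
ring (np.float64(254.33220968205765), np.float64(173.35784946751002)) rim (np.float64(254.1761731048535), np.float64(173.2299446933416))
ring (np.float64(254.76661220363994), np.float64(214.7623054717776)) rim (np.float64(254.58143063261383), np.float64(214.71161756113946))
```

View pics/s9z.png

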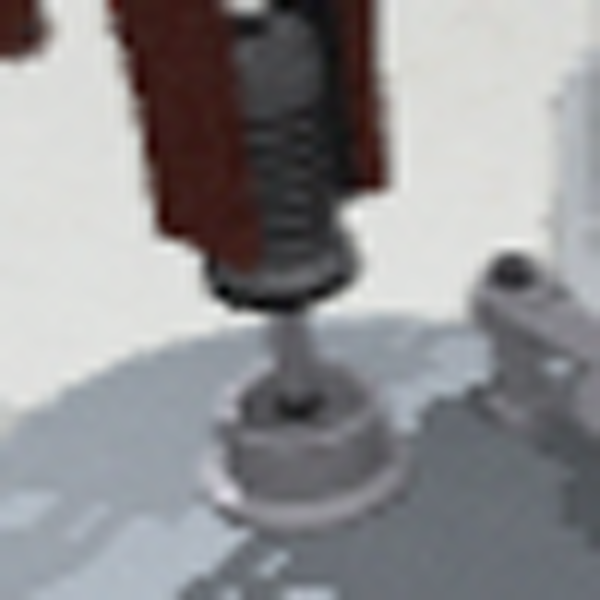

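View pics/d9.png

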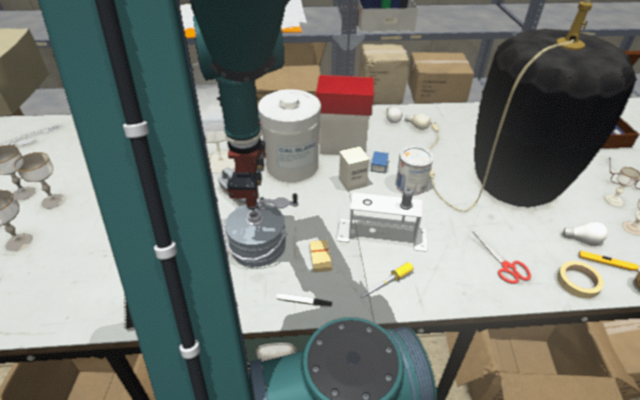

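View pics/w9z.png

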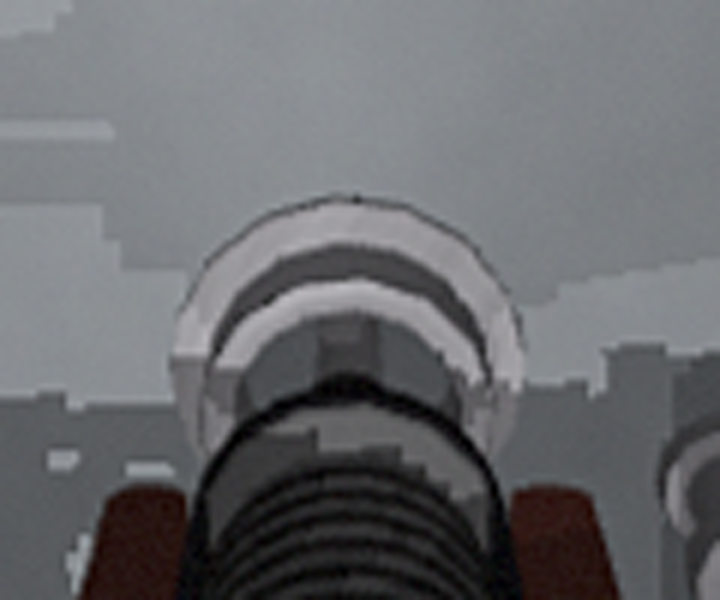

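```bash
python3 - <<'E'
from h import *
d=load('side'); c=load('scene')
cv2.imwrite('pics/d9z.png',cv2.resize(d['image'][195:245,230:290,::-1],(720,600),interpolation=cv2.INTER_NEAREST))
cv2.imwrite('pics/s9n.png',cv2.resize(c['image'][160:190,240:270,::-1],(600,600),interpolation=cv2.INTER_NEAREST))
E
```

```text
(no output)
```

View pics/d9z.png

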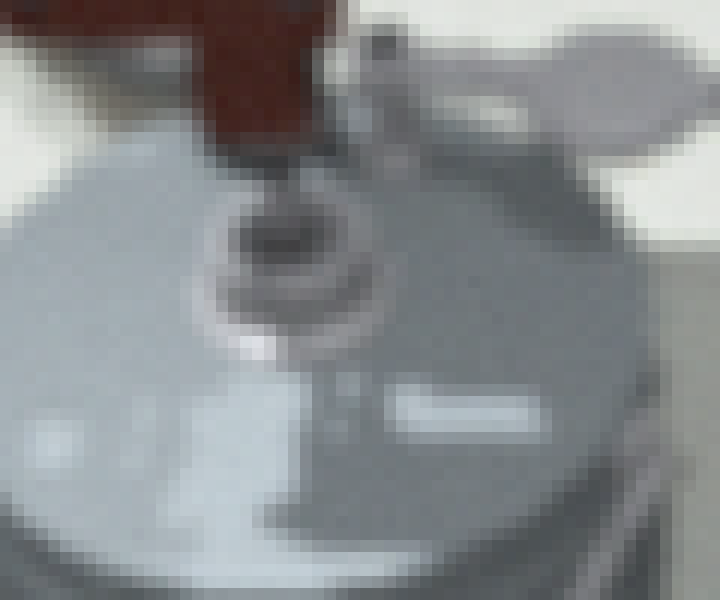

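View pics/s9n.png

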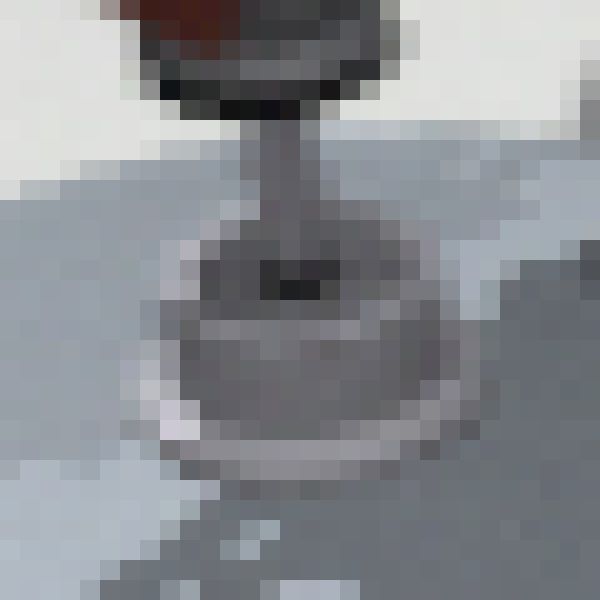

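The ring sits at (300,278) and the rim's centre at (307,270) in the 20× scene crop. That is under half a pixel apart, about 1 mm. The rod is clear of the bore walls and the cover is open at the right. I'll check that it's still, then hand in.

```bash
python3 -m creep '[[[0,0,0,0,0,0,0.015],[0,0,0,0,0,0,0.015],[0,0,0,0,0,0,0.015],[0,0,0,0,0,0,0.015],[0,0,0,0,0,0,0.015],[0,0,0,0,0,0,0.015]]]'
python3 - <<'E'
from h import *
st=ctrl.read_state(); print(st['eef_pos'],np.abs(st['joint_vel']).max(),st['force'],st['time'])
ctrl.sign_off()
E
```

```text
time: 15.6
eef_pos: [0.5279, 0.1725, 0.1645]
eef_rot: [0.738, 0.675, 0.0, -0.0]
force: [-0.7, -0.1, -1.1]
opening: 0.289
[0.52785716 0.17252782 0.16448847] 0.002924731995841614 [-0.73642172 -0.13472215 -1.12757023] 15.6
the job is handed in; nothing more can be done
```

I opened the cover, lowered the long probe into the neck, and handed the job in at 15.6 s (limit 64 s). I don't know the verdict, as the hand-in reports none.

- **Cover:** I swung it about 1.75 rad anticlockwise by its knob, and it stayed open.
- **Probe:** I picked the probe whose rod reaches to about 15 mm above the bench, which matches the long one. I gripped it by the handle, lifted it clear of the rack and lowered it into the neck in stages. It hangs there in the gripper, upright and still.
- **Ring height:** it is at about 119.6 mm by the arm's reading, against a rim at 120 mm. In the scene view it sits up to about 1 mm below the rim's centre.
- **Centring:** the rod is within about 1 mm of the neck's middle in the scene and wrist views, with about 7.5 mm of clearance all round. The two cameras disagreed by 1–2 mm on where the neck is, which is within their calibration, so I used a middle value. The side view was too coarse to settle it.
- **Contact:** the force readings stayed at about 1–3 N while I held the probe, mostly its weight, with no sign of it touching the canister or cover. In the pictures, the short probe and the other things on the bench show no sign of having moved.

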